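# Lay the tall tea carton down in the low tray

## Task

The tall tea carton stands at the open end of the low wooden tray and has to be laid away flat. Push it high up so that it topples over onto its broad face inside the tray, top towards the back rim; then push it along by its foot end, nudging it straight if need be, until its top lies squarely against the back rim. Only push, gently, with the fingertips: do not squeeze or lift the carton, and leave the other things where they stand.

Things in the scene. Friction and masses are not known exactly. Their poses are not given: they have to be found in the camera images.
- tea_center (a point): centre of the tall tea carton: closed stiff cardboard box 50 deep (its x) x 80 wide (y) x 150 tall (z), 0.17 to 0.35 kg. It starts standing on the tray floor by the open end, this point 75 above the floor, a broad (80 x 150) face towards the back rim, turned up to 0.12 rad against the tray. x axis roughly towards the back rim, z from foot to top; both turn with the box (sizes in mm)
- tea_top (a point): centre of the tea carton's top end face, 75 from tea_center along the carton's z axis; same axes. Lying on its broad face the carton is 50 high, and after a clean topple this point is some 25 to 60 short of the back rim (sizes in mm)
- tea_foot (a point): centre of the tea carton's foot (bottom end face), 75 from tea_center along minus z; same axes. A push on the middle of this end slides the carton without straightening it, and once a top corner bears on the back rim a push here hardly turns it (it jams); a light sideways push on its flank near the foot turns it (sizes in mm)
- tea: the tall tea carton itself; origin and axes as tea_foot. It has good grip on the tray: pushed near the top it tips over its far foot edge (a push well below half-way may slide it instead), and falls by itself once it leans about 18 degrees (sizes in mm)
- tray: low wooden tray, fixed. Origin on the white top, x along the tray to its back rim, z up. Floor 4 thick (upper side z = 4), from x = -130 (open end, no rim, looks roughly to the robot) to x = 135 (back rim), 150 wide inside (y -75 to 75). Side rims 16 high, 8 thick; back rim 26 high, 10 thick (heights from the white top) (sizes in mm)
- tray_back (a point): middle of the foot of the back rim's inner face, on the tray floor (tray x = 135, y = 0, z = 4); axes as the tray (sizes in mm)
- sugar: plain cardboard carton, clearly the shorter one: 50 x 60 x 90 tall, standing beside the tray; origin at the centre of its underside (sizes in mm)
- cup_a: clear glass cup, rim diameter 70, 90 tall, standing beside the tray; origin at the centre of its underside (sizes in mm)
- cup_b: second clear glass cup, rim diameter 70, 90 tall, standing beside the tray; origin at the centre of its underside (sizes in mm)
- honey: white ceramic honey pot with lid and knob, diameter 82, 90 tall, standing beside the tray; origin at the centre of its underside (sizes in mm)
- flask: brown vacuum flask, diameter 105, 270 tall, with a handle that reaches 89 from its axis; stands to the left; origin at the centre of its underside (sizes in mm)
- strainer: stainless steel tea strainer lying mouth down: bowl diameter 76, 30 high, handle rod to 153 along its x axis; origin under the bowl's centre; lies to the left (sizes in mm)
- saltpot: white salt pot, diameter 44, 76 tall, steel cap; stands to the right; origin at the centre of its underside (sizes in mm)

How it is judged:
By the outcome, as a careful person would: the job done as asked, in the order asked, and still so for the second after the job is handed in, with the robot touching nothing.
It also fails if it takes over 61 s, if anything falls off the work surface, if the arm or the gripper's body presses on something with over 40 N, if the wrist force passes 120 N, or if a joint passes its speed limit or range.

## Robot

A 6-joint arm with a two-finger parallel gripper is mounted at the origin on the work surface. World frame = base frame: x ahead of the robot, y to its left, z up, the work surface at z = 0. Lengths are in m, angles in rad, forces in N, time in s.
With the tool pointing down it reaches from about 0.35 to 0.775 m from the base axis. Payload 5.5 kg.
Tool frame: the origin (TCP) lies at the very end of the fingers, on their centre line; the grasp point (between the pads) lies 19 mm behind it; x points along the fingers, y is the direction in which the jaws open and shut, and the axes are right-handed (so a half turn about x gives the same grasp; the last joint's range is limited). The gripper opens to 85 mm and grips with 20 to 120 N. Pads are 22 mm wide; open, the fingers measure 114 mm over their backs; the gripper's body (76 mm by 85 mm) begins 54 mm behind the grasp point. The pads swing forward as they close: fully open they stand 13 mm farther back than shut.
Start: joints at [-1.48, 0.313, 0.046, 1.304, 0, 1.431], TCP at [0.132, -0.56, 0.231] pointing down, gripper open.
Joint ranges: [-2.76, 2.76], [-0.86, 1.69], [-1.03, 1.26], [-2.2, 2.34], [-1.47, 1.5], [-3.14, 3.14]. Speed limits (rad/s): [2.57, 2.57, 3.14, 3.14, 3.14, 3.14].

## Interface

Orientations are given as a unit quaternion [w, x, y, z].
In Python, from workcell import env gives the robot as it stands.
- The arm moves only by the tool servo_tool, never from a script. Its argument "increments" is a list of rows, each an object with "offset": the shift along the tool's x, y, z in cm, a list of three; "yaw": the turn about the tool's x in degrees. In form: [{"offset": [x, y, z], "yaw": yaw}, ...]. A call has exactly 8 rows; each row is the pose to reach, as a shift and turn from the pose commanded when the call began, along the tool's axes at that moment; what a row does not reach only later rows make up. A row lasts 1/10 s, in which the tool goes at most 50 mm and 8.59 degrees, less where a joint would pass 70% of its speed; a pose out of reach is approached as far as the arm can. A call with a gripper value outside its range is refused whole. "claw" is the opening, from 0 (shut) to 1 (fully open), set as the call begins (left out, the last holds). The fingers move at their own pace and stop on an object; "force" is the grip in N (left out, the last holds). Time passes only in rows, so rows that repeat a pose let the fingers close, or fill a call up. It gives the time, the measured TCP pose, the force and the opening at its end, in the units of the state.
- env.get_state(): the state, without advancing time (a new reading comes with each control period).
- env.read_camera(name): name is "scene" or "top" or "wrist"; returns (picture, depth): 384x512x3 uint8, red, green, blue; 384x512 float32, m along the optical axis (not along the pixel's ray), 0 where there is no reading.
- env.camera_model(name): a dict with "vertical_fov" (degrees; the focal length in pixels is half the picture's height over the tangent of half this angle, whatever the lens; pixels are square), "cx", "cy" (the principal point, pixels), "D" ([k1, k2, p1, p2, k3] as OpenCV has them; the pictures are not rectified), "world_from_camera" (4x4, takes a point from camera to world coordinates). Camera axes: x right, y up, looking along -z (the intrinsics and any distortion apply to the point x, -y, -z); pixel columns grow to the right and rows downward; lengths in m; the calibration is good to about 2 mm. A picture is of the moment at which its call begins: read the wrist's pose just before it. camera_model takes no time and is no camera call; for the wrist camera it gives the pose at the moment of the call.
- env.hand_in(): hands the job in, once; it reports no verdict.
The state is a dict: "clock": time; "joint_pos": joint angles; "qvel": joint speeds; "tau": joint torques, N m; "tcp_pos": TCP position; "orientation": TCP orientation; "wrist_force": force on the tool from outside, world axes, zero at the start; "ft_torque": the same for the moment, N m; "finger_gap": finger opening in m.
Only numpy, scipy, OpenCV 4.12 (cv2) and the standard library are available. Lean on these libraries where they do the work, as an engineer would, in place of code of your own. Each camera call takes 0.05 s, during which the arm holds its last target.

## Working session

There is one attempt and no reset: what is moved stays moved. The work goes in short steps, Python scripts to look and compute and a tool call to move; the robot and the scene stay as the last step left them, time stands still between calls to the robot, and variables do not carry over. Pictures are saved under pics/ and viewed, and the job is handed in when it is done.

Besides the shell and the picture viewer there is one more tool, called as name(argument=value, ...), one argument or row to a line, values as JSON. servo_tool: Moves the arm, as the interface text tells. Its arguments: {"type":"object","properties":{"increments":{"type":"array","items":{"type":"object","properties":{"offset":{"type":"array","items":{"type":"number"}},"yaw":{"type":"number"}}}},"claw":{"type":"number"},"force":{"type":"number"}},"required":["increments"]}

```bash
ls; mkdir -p pics
python3 - <<'E'
from workcell import env
import cv2,numpy as np
s=env.get_state();print(s)
for n in("scene","top"):
    p,d=env.read_camera(n);np.savez(f'{n}0.npz',p=p,d=d);cv2.imwrite(f'pics/{n}0.png',p[:,:,::-1])
    print(n,env.camera_model(n))
E
```

```text
pics
{'clock': 0.0, 'joint_pos': array([-1.47961968e+00,  3.13989687e-01,  4.49790869e-02,  1.30357435e+00,
        5.98902088e-06,  1.43120925e+00]), 'qvel': array([-0.0008815 , -0.00149345, -0.00061907,  0.00044711, -0.00172186,
       -0.00098407]), 'tau': array([-1.14096338e-04, -4.80633688e+01,  2.98528272e+01,  1.95897178e-02,
       -2.03026707e-04, -1.80423335e-06]), 'tcp_pos': array([ 0.13146831, -0.55925567,  0.23041499]), 'orientation': array([ 0.08077422,  0.7024223 ,  0.08203849, -0.70238745]), 'wrist_force': array([-0.2681585 , -1.2698852 ,  0.13033409]), 'ft_torque': array([-0.02424336,  0.06358427,  0.03288313]), 'finger_gap': 0.0854085162534626}
scene {'vertical_fov': 49.047296538799074, 'cx': 251.17337171210008, 'cy': 183.51238092714223, 'D': array([-0.06574139,  0.        ,  0.        ,  0.        ,  0.        ]), 'world_from_camera': array([[ 0.12847915, -0.64549831,  0.75287784,  1.56883736],
       [ 0.99171002,  0.08202946, -0.09890606, -0.15498086],
       [ 0.00208553,  0.75934387,  0.65068621,  0.98765937],
       [ 0.        ,  0.        ,  0.        ,  1.        ]])}
top {'vertical_fov': 55.14442513429515, 'cx': 256.9054391095355, 'cy': 189.68047282216386, 'D': array([-0.01626198,  0.        ,  0.        ,  0.        ,  0.        ]), 'world_from_camera': array([[-0.01233003,  0.99374808, -0.11096275,  0.46371853],
       [-0.99953324, -0.00914708,  0.02914837,  0.00201315],
       [ 0.02795115,  0.11127036,  0.99339702,  1.25024074],
       [ 0.        ,  0.        ,  0.        ,  1.        ]])}
```

View pics/scene0.png

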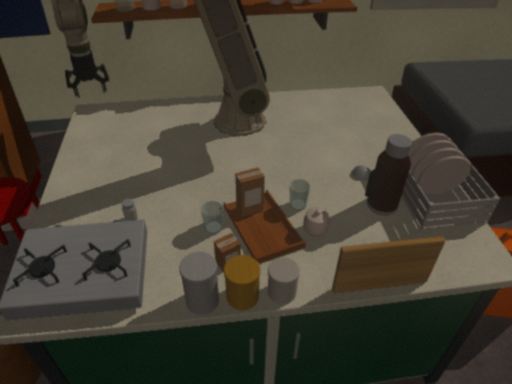

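View pics/top0.png

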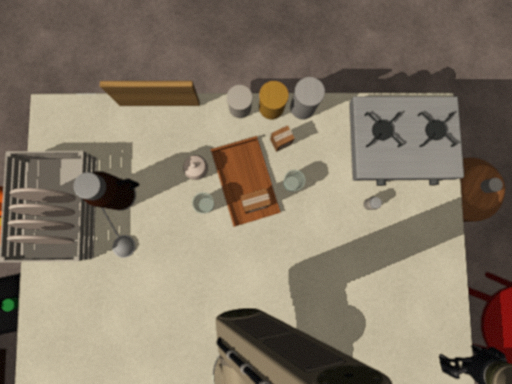

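The scene image shows the tray centred near (263,225) with the carton standing at (250,193). In the top view, the tray spans (213–280, 137–225), the carton top is near (257,200), and the cups are at (204,203) and (293,181).

```bash
cat > h.py <<'E'
import numpy as np,cv2
from workcell import env
def K(m):
    f=192/np.tan(np.radians(m['vertical_fov'])/2)
    return np.array([[f,0,m['cx']],[0,f,m['cy']],[0,0,1.]]),np.array(m['D'])
def rays(uv,m):
    k,D=K(m);q=cv2.undistortPoints(np.array(uv,float).reshape(-1,1,2),k,D).reshape(-1,2)
    return np.c_[q[:,0],-q[:,1],-np.ones(len(q))]
def plane(uv,z,m):
    T=m['world_from_camera'];r=rays(uv,m)@T[:3,:3].T;o=T[:3,3]
    return o+r*((z-o[2])/r[:,2])[:,None]
def cloud(d,m):
    T=m['world_from_camera'];v,u=np.mgrid[:384,:512]
    r=rays(np.c_[u.ravel(),v.ravel()],m)*d.reshape(-1,1)
    return (r@T[:3,:3].T+T[:3,3]).reshape(384,512,3)
def proj(P,m):
    k,D=K(m);T=np.linalg.inv(m['world_from_camera']);c=np.atleast_2d(P)@T[:3,:3].T+T[:3,3]
    c=c*[1,-1,-1];return cv2.projectPoints(c,np.zeros(3),np.zeros(3),k,D)[0].reshape(-1,2)
E
python3 - <<'E'
from h import *
m=env.camera_model('top');a=np.load('top0.npz');C=cloud(a['d'],m);p=a['p']
hsv=cv2.cvtColor(p,cv2.COLOR_RGB2HSV)
print(hsv[170,240],hsv[200,257],hsv[140,283],C[170,240],C[200,257])
reg=np.zeros((384,512),bool);reg[125:235,180:320]=1
z=C[:,:,2]
mask=reg&(hsv[:,:,1]>110)&(z>0.0)&(z<.04)&(a['d']>0)
mk=cv2.morphologyEx(mask.astype('u1'),cv2.MORPH_OPEN,np.ones((3,3)))
print('tray z',np.median(z[mk>0]),'n',mk.sum())
P=C[mk>0][:,:2].astype('f4');r=cv2.minAreaRect(P);print(r,cv2.boxPoints(r))
t=reg&(z>.145)&(z<.17);n,l,st,_=cv2.connectedComponentsWithStats(t.astype('u1'))
for i in range(1,n):
  if st[i,4]>10:
    Q=C[l==i];print('tall',st[i],np.median(Q,0),cv2.minAreaRect(Q[:,:2].astype('f4')))
t=reg&(z>.04)&(z<.13);n,l,st,_=cv2.connectedComponentsWithStats(t.astype('u1'))
for i in range(1,n):
  if st[i,4]>10:
    Q=C[l==i];print('mid',st[i],np.median(Q,0),Q[:,:3].max(0),Q.min(0))
cr=cv2.resize(p[120:240,170:330],None,fx=5,fy=5,interpolation=cv2.INTER_CUBIC);cv2.imwrite('pics/topcrop.png',cr[:,:,::-1])
b=np.load('scene0.npz')['p'];cv2.imwrite('pics/scenecrop.png',cv2.resize(b[150:280,180:340],None,fx=4,fy=4,interpolation=2)[:,:,::-1])
E
```

```text
[ 12 176 138] [ 16  65 176] [ 14 155 143] [0.67062149 0.02251326 0.00833608] [ 0.55477418 -0.02993792  0.15792291]
tray z 0.005011468344464642 n 3195
((0.6339198350906372, 0.005061745643615723), (0.2727022171020508, 0.1666536033153534), 16.171993255615234) [[ 0.47975582  0.04711456]
 [ 0.52617246 -0.11294454]
 [ 0.78808385 -0.03699107]
 [ 0.7416672   0.12306803]]
tall [241 188  29  24 448] [ 0.55761348 -0.02401336  0.1544052 ] ((0.5572870373725891, -0.02412981167435646), (0.05012907832860947, 0.08009430766105652), 15.351478576660156)
mid [270 125  24  24 363] [ 0.7669289  -0.11487344  0.089194  ] [ 0.80370596 -0.07890507  0.0956747 ] [ 0.73520534 -0.152969    0.0400655 ]
mid [183 155  25  24 473] [0.67139961 0.16715431 0.07135095] [0.71490736 0.20957558 0.09464083] [0.63784311 0.13113799 0.04130234]
mid [283 169  22  22 198] [ 0.63423916 -0.15863685  0.08333753] [ 0.65909827 -0.11559402  0.09543616] [ 0.59107735 -0.18439594  0.04197818]
mid [191 192  23  22 181] [0.56300169 0.15356824 0.08533548] [0.58777904 0.17653252 0.09486522] [0.5209834  0.10693538 0.04149742]
mid [245 205  24   8  35] [ 0.53318313 -0.03080435  0.09462337] [0.54320517 0.00638687 0.12879772] [ 0.52288418 -0.06568795  0.04958834]
```

View pics/topcrop.png

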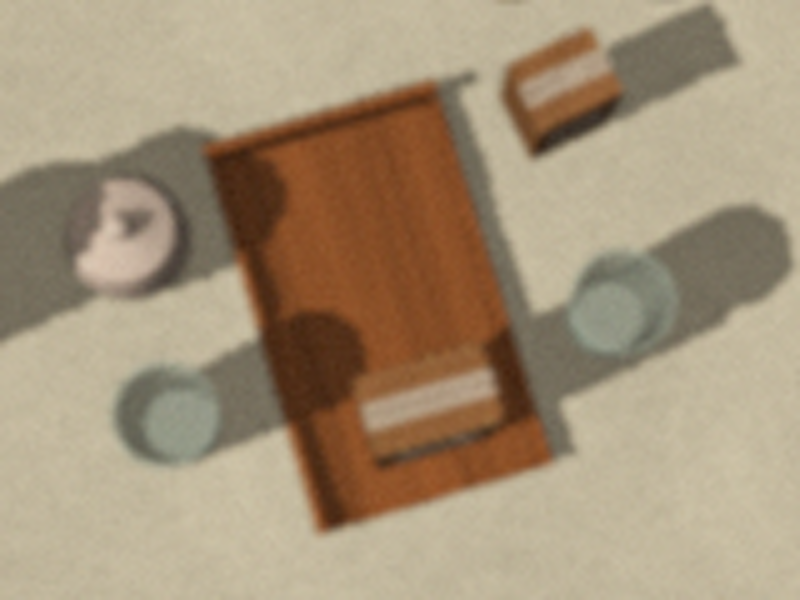

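View pics/scenecrop.png

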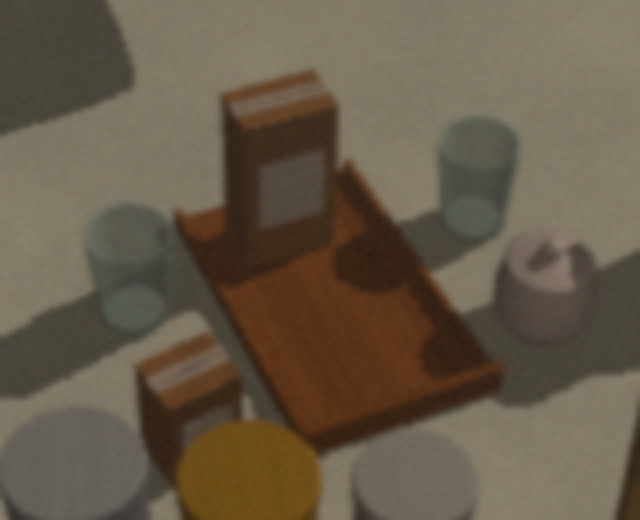

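```bash
cat >> h.py <<'E'
from scipy.spatial.transform import Rotation as Ro
def tool(s):
    w,x,y,z=s['orientation'];return Ro.from_quat([x,y,z,w]).as_matrix()
E
python3 - <<'E'
from h import *
s=env.get_state();R=tool(s);print(np.round(R,4))
m=env.camera_model('top');a=np.load('top0.npz');p=a['p'];hsv=cv2.cvtColor(p,cv2.COLOR_RGB2HSV)
C=cloud(a['d'],m);z=C[:,:,2]
# right outer edge of tray (red->grey) per row & back edge / open edge per col ; saturation crossing
S=hsv[:,:,1].astype(float)
def cross(line,thr=110):
    i=np.where((line[:-1]>=thr)!=(line[1:]>=thr))[0];return i
def fit(pts,zz):
    W=plane(pts,zz,m)[:,:2].astype('f4');vx,vy,x0,y0=cv2.fitLine(W,cv2.DIST_HUBER,0,.01,.01).ravel()
    res=abs((W[:,0]-x0)*vy-(W[:,1]-y0)*vx);return np.degrees(np.arctan2(vy,vx)),(x0,y0),res.mean()
E=[]
for r in range(146,205):
    xx=np.arange(225,300);l=S[r,225:300];i=cross(l);i=i[(l[i]>=110)]
    if len(i):
        j=i[-1] if 225+i[-1]<285 else i[0]
        E.append((225+j+(l[j]-110)/(l[j]-l[j+1]),r))
print('right rim z16',fit(E,.016))
E=[]
for c in range(216,254):
    l=S[130:165,c];i=cross(l);i=i[l[i]<110]
    if len(i): j=i[0];E.append((c,130+j+(110-l[j])/(l[j+1]-l[j])))
print('back outer z26',fit(E,.026))
E=[]
for c in range(238,277):
    l=S[205:235,c];i=cross(l);i=i[l[i]>=110]
    if len(i): j=i[-1];E.append((c,205+j+(l[j]-110)/(l[j]-l[j+1])))
print('open edge z4',fit(E,.004))
# carton top stripe (low S, bright) on z=.154
t=((S<100)&(abs(z-.154)<.02)).astype('u1');t[:, :241]=0;t[:,272:]=0;t[:188]=0;t[214:]=0
v,u=np.nonzero(t);print('stripe n',len(u));W=plane(np.c_[u,v],.154,m)[:,:2].astype('f4');print(cv2.minAreaRect(W),W.mean(0))
c=W-W.mean(0);_,_,V=np.linalg.svd(c,full_matrices=0);print('stripe dir (y axis) deg',np.degrees(np.arctan2(V[0,1],V[0,0])))
t=(z>.14)&(z<.17);t[:, :235]=0;t[:,275:]=0;t[:183]=0;t[216:]=0
v,u=np.nonzero(t);W=plane(np.c_[u,v],.154,m)[:,:2].astype('f4');print(cv2.minAreaRect(W),W.mean(0))
c=W-W.mean(0);_,_,V=np.linalg.svd(c,full_matrices=0);print(np.degrees(np.arctan2(V[0,1],V[0,0])))
E
```

```text
[[-1.000e-04  2.288e-01 -9.735e-01]
 [ 1.600e-03 -9.735e-01 -2.288e-01]
 [-1.000e+00 -1.500e-03 -2.000e-04]]
right rim z16 (np.float32(15.637567), (np.float32(0.65220827), np.float32(-0.07475485)), np.float32(0.005469883))
back outer z26 (np.float32(-73.71776), (np.float32(0.75942874), np.float32(0.058146212)), np.float32(0.0001403169))
open edge z4 (np.float32(-73.7429), (np.float32(0.503354), np.float32(-0.034719646)), np.float32(0.00020999883))
stripe n 147
((0.5567456483840942, -0.024720318615436554), (0.016766974702477455, 0.07948222011327744), 16.545795440673828) [ 0.55667293 -0.02496704]
stripe dir (y axis) deg -73.4634
((0.5569267272949219, -0.02427900955080986), (0.05056728422641754, 0.08026114851236343), 15.782072067260742) [ 0.55674773 -0.0240815 ]
105.88823
```

servo_tool(
  increments=[
    {"offset": [0,-3.0,-3.3],"yaw": -3.1},
    {"offset": [0,-6.3,-6.9],"yaw": -3.1},
    {"offset": [0,-9.6,-10.6],"yaw": -3.1},
    {"offset": [0,-12.9,-14.2],"yaw": -3.1},
    {"offset": [0,-16.2,-17.8],"yaw": -3.1},
    {"offset": [0,-19.5,-21.4],"yaw": -3.1},
    {"offset": [0,-22.8,-25.1],"yaw": -3.1},
    {"offset": [0,-26.0,-28.6],"yaw": -3.1},
  ],
  claw=0.5,
  force=20,
)

```text
clock: 0.9
tcp_pos: [0.3511, -0.2393, 0.2311]
orientation: [0.1, 0.7, 0.1, -0.7]
wrist_force: [1.0, -1.1, 0.5]
finger_gap: 0.0425
```

```bash
cat > st.py <<'E'
from h import *
s=env.get_state();R=tool(s);p=s['tcp_pos']
u=np.array([.96,.28,0]);n=np.array([-.28,.96,0])
print('t',s['clock'],'tcp',p.round(4),'tray',round(p@u-.6022,4),round(p@n+.1726,4),'F',s['wrist_force'].round(1),'gap',s['finger_gap'])
print('ty ang',np.degrees(np.arctan2(R[1,1],R[0,1])),'tz',np.degrees(np.arctan2(R[1,2],R[0,2])),'tx',R[:,0].round(3))
E
python3 st.py
```

```text
t 0.9 tcp [ 0.3511 -0.2393  0.2311] tray -0.3322 -0.1554 F [ 1.  -1.1  0.5] gap 0.04247599554418659
ty ang -73.69167908258393 tz -163.69167918205775 tx [ 0.  0. -1.]
```

servo_tool(
  increments=[
    {"offset": [1.5,-2.2,-2.7],"yaw": 0},
    {"offset": [3.1,-4.4,-5.4],"yaw": 0},
    {"offset": [4.7,-6.6,-8.1],"yaw": 0},
    {"offset": [6.3,-8.8,-10.8],"yaw": 0},
    {"offset": [7.9,-11.0,-13.5],"yaw": 0},
    {"offset": [9.5,-13.2,-16.2],"yaw": 0},
    {"offset": [10.6,-14.8,-18.2],"yaw": 0},
    {"offset": [10.6,-14.8,-18.2],"yaw": 0},
  ],
)

```text
clock: 1.7
tcp_pos: [0.4834, -0.0455, 0.1233]
orientation: [-0.101, -0.699, -0.102, 0.701]
wrist_force: [0.1, 0.4, 0.6]
finger_gap: 0.0425
```

```bash
python3 st.py
python3 - <<'E'
from h import *
p,d=env.read_camera('top');cv2.imwrite('pics/top1.png',cv2.resize(p[120:260,170:330],None,fx=4,fy=4)[:,:,::-1])
p,d=env.read_camera('scene');cv2.imwrite('pics/sc1.png',cv2.resize(p[120:280,170:340],None,fx=3,fy=3)[:,:,::-1])
E
```

```text
t 1.7 tcp [ 0.4834 -0.0455  0.1233] tray -0.1509 -0.0065 F [0.1 0.4 0.6] gap 0.04253147951118941
ty ang -73.44728963152427 tz -163.44699907014706 tx [-0.003  0.001 -1.   ]
```

View pics/sc1.png

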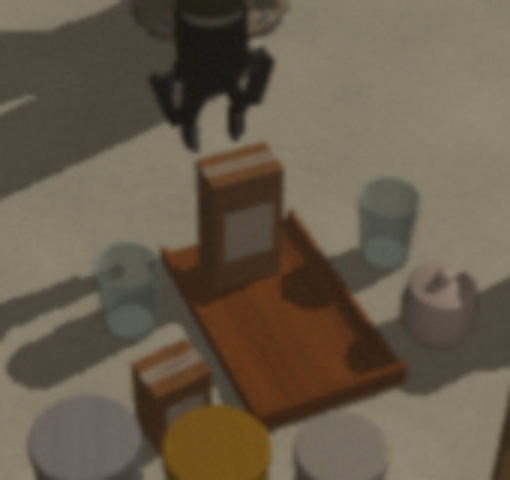

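View pics/top1.png

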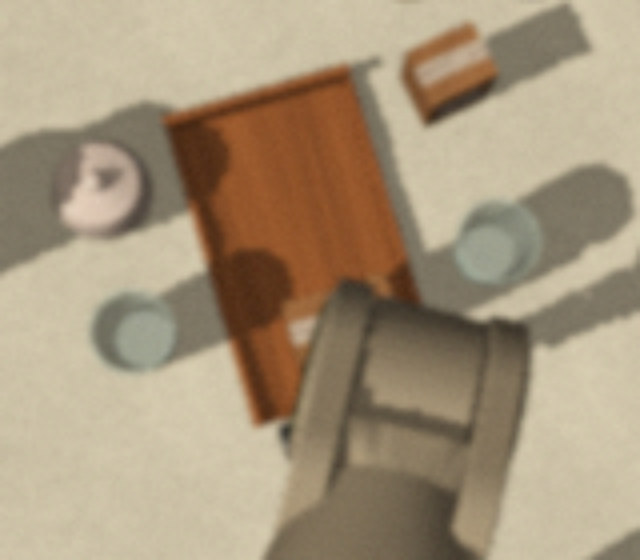

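The scene view shows the two fingertips (crop (190,140), (237,130)) level with the carton's upper part, behind it. Next I'll approach gently.

servo_tool(
  increments=[
    {"offset": [0,0,-0.8],"yaw": 0},
    {"offset": [0,0,-1.6],"yaw": 0},
    {"offset": [0,0,-2.4],"yaw": 0},
    {"offset": [0,0,-3.1],"yaw": 0},
    {"offset": [0,0,-3.6],"yaw": 0},
    {"offset": [0,0,-4.1],"yaw": 0},
    {"offset": [0,0,-4.6],"yaw": 0},
    {"offset": [0,0,-5.1],"yaw": 0},
  ],
)

```text
clock: 2.6
tcp_pos: [0.5327, -0.0336, 0.1252]
orientation: [-0.1, -0.7, -0.1, 0.7]
wrist_force: [-0.8, -0.1, 1.1]
finger_gap: 0.0426
```

```bash
python3 st.py
python3 - <<'E'
from h import *
p,d=env.read_camera('scene');cv2.imwrite('pics/sc2.png',cv2.resize(p[120:280,170:340],None,fx=3,fy=3)[:,:,::-1])
E
```

```text
t 2.6 tcp [ 0.5327 -0.0336  0.1252] tray -0.1002 -0.0088 F [-0.8 -0.1  1.1] gap 0.042639976818453953
ty ang -73.6762895276488 tz -163.67628978977166 tx [-0. -0. -1.]
```

View pics/sc2.png

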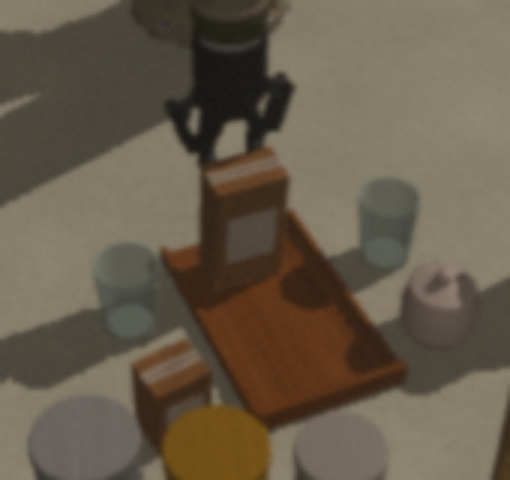

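servo_tool(
  increments=[
    {"offset": [0,0,-0.6],"yaw": 0},
    {"offset": [0,0,-1.2],"yaw": 0},
    {"offset": [0,0,-1.8],"yaw": 0},
    {"offset": [0,0,-2.4],"yaw": 0},
    {"offset": [0,0,-2.9],"yaw": 0},
    {"offset": [0,0,-3.4],"yaw": 0},
    {"offset": [0,0,-3.4],"yaw": 0},
    {"offset": [0,0,-3.4],"yaw": 0},
  ],
)

```text
clock: 3.45
tcp_pos: [0.565, -0.0241, 0.1252]
orientation: [-0.1, -0.7, -0.1, 0.7]
wrist_force: [-0.9, 0.2, -0.2]
finger_gap: 0.0428
```

```bash
python3 st.py
python3 - <<'E'
from h import *
p,d=env.read_camera('scene');cv2.imwrite('pics/sc3.png',cv2.resize(p[120:280,170:340],None,fx=3,fy=3)[:,:,::-1])
E
```

```text
t 3.45 tcp [ 0.565  -0.0241  0.1252] tray -0.0665 -0.0088 F [-0.9  0.2 -0.2] gap 0.04284682391261051
ty ang -73.6673163644153 tz -163.66731519558786 tx [-0. -0. -1.]
```

View pics/sc3.png

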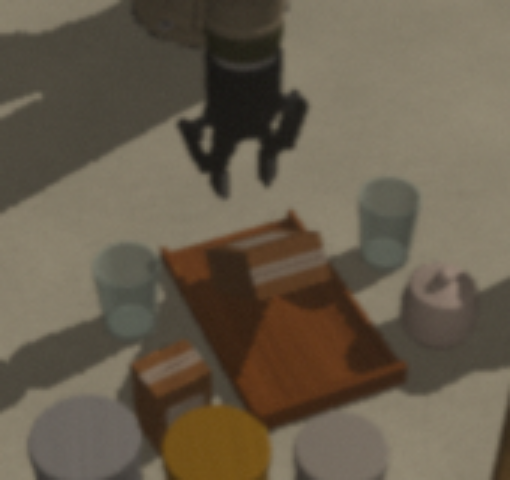

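The carton was caught mid-fall, with its top at crop (285,245) leaning towards the back rim. I'll retreat now.

servo_tool(
  increments=[
    {"offset": [0,0,0.5],"yaw": 0},
    {"offset": [0,0,1.5],"yaw": 0},
    {"offset": [0,0,3.0],"yaw": 0},
    {"offset": [0,0,4.5],"yaw": 0},
    {"offset": [0,0,6.0],"yaw": 0},
    {"offset": [0,0,7.5],"yaw": 0},
    {"offset": [0,0,8.3],"yaw": 0},
    {"offset": [0,0,8.3],"yaw": 0},
  ],
)

```text
clock: 4.3
tcp_pos: [0.4841, -0.0477, 0.1254]
orientation: [-0.1, -0.7, -0.1, 0.7]
wrist_force: [-0.1, -0.8, 0.4]
finger_gap: 0.0426
```

```bash
python3 st.py
cat > meas.py <<'E'
from h import *
import sys
tag=sys.argv[1]
m=env.camera_model('top');p,d=env.read_camera('top');cv2.imwrite(f'pics/top{tag}.png',cv2.resize(p[120:260,170:330],None,fx=4,fy=4,interpolation=2)[:,:,::-1])
C=cloud(d,m);z=C[:,:,2]
u=np.array([.96,.28,0]);n=np.array([-.28,.96,0])
X=C@u-.6022;Y=C@n+.1726
k=((z>.045)&(z<.064)&(X>-.12)&(X<.16)&(abs(Y)<.07)).astype('u1');print('n',k.sum())
W=np.c_[X[k>0],Y[k>0]].astype('f4');print('top face z',np.median(z[k>0]),cv2.minAreaRect(W),W.min(0),W.max(0))
m=env.camera_model('scene');p,d=env.read_camera('scene');cv2.imwrite(f'pics/sc{tag}.png',cv2.resize(p[120:280,170:340],None,fx=3,fy=3,interpolation=2)[:,:,::-1])
C=cloud(d,m);z=C[:,:,2];X=C@u-.6022;Y=C@n+.1726
k=((z>.045)&(z<.064)&(X>-.12)&(X<.16)&(abs(Y)<.07));W=np.c_[X[k],Y[k]].astype('f4');print('scene: n',k.sum(),np.median(z[k]),cv2.minAreaRect(W),W.min(0),W.max(0))
E
python3 meas.py 4
```

```text
t 4.3 tcp [ 0.4841 -0.0477  0.1254] tray -0.1508 -0.0088 F [-0.1 -0.8  0.4] gap 0.04262519865176702
ty ang -73.73170174906323 tz -163.73170045884055 tx [-0. -0. -1.]
n 1080
top face z 0.054450254480834404 ((0.030865900218486786, -0.007049012929201126), (0.08004018664360046, 0.15021522343158722), 89.581298828125) [-0.04444544 -0.04756258] [0.10596641 0.03310222]
scene: n 957 0.053711693578754494 ((0.03192397952079773, -0.0113404281437397), (0.08178975433111191, 0.15532363951206207), 89.71064758300781) [-0.04560709 -0.0524785 ] [0.10943877 0.02991704]
```

View pics/sc4.png

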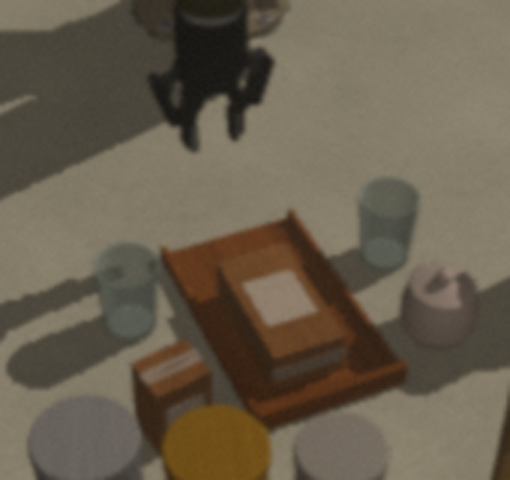

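View pics/top4.png

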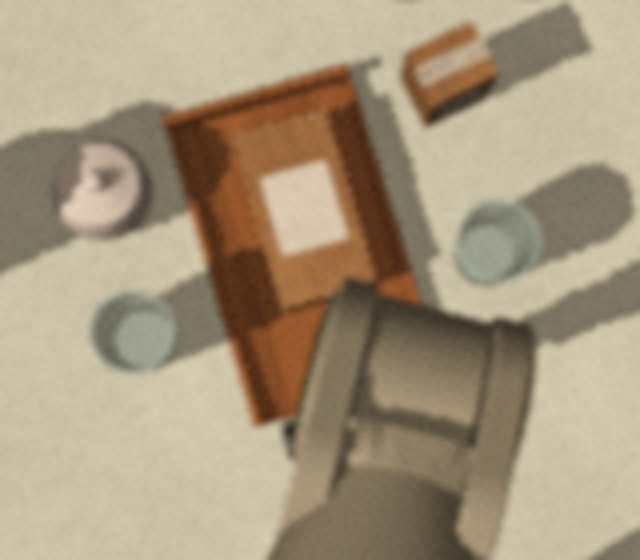

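The carton lies flat and straight: top face at z 54 mm, 150x80, angle within 0.5°, top about 29 mm short of the rim. Next I'll lower the fingers behind the foot.

servo_tool(
  increments=[
    {"offset": [3,0,0],"yaw": 0},
    {"offset": [6,0,0],"yaw": 0},
    {"offset": [8.5,0,0],"yaw": 0},
    {"offset": [10,0,0],"yaw": 0},
    {"offset": [10,0,-2],"yaw": 0},
    {"offset": [10,0,-4],"yaw": 0},
    {"offset": [10,0,-6],"yaw": 0},
    {"offset": [10,0,-7.5],"yaw": 0},
  ],
)

```text
clock: 5.2
tcp_pos: [0.5596, -0.026, 0.0251]
orientation: [0.101, 0.7, 0.101, -0.7]
wrist_force: [-0.2, 0.4, -0.0]
finger_gap: 0.0427
```

servo_tool(
  increments=[
    {"offset": [0,0,-0.5],"yaw": 0},
    {"offset": [0,0,-1.0],"yaw": 0},
    {"offset": [0,0,-1.5],"yaw": 0},
    {"offset": [0,0,-2.0],"yaw": 0},
    {"offset": [0,0,-2.5],"yaw": 0},
    {"offset": [0,0,-3.0],"yaw": 0},
    {"offset": [0,0,-3.5],"yaw": 0},
    {"offset": [0,0,-3.5],"yaw": 0},
  ],
)

```text
clock: 6.0
tcp_pos: [0.5919, -0.0165, 0.0254]
orientation: [0.101, 0.7, 0.1, -0.7]
wrist_force: [0.7, 0.6, 0.2]
finger_gap: 0.043
```

```bash
python3 st.py; python3 meas.py 5
```

```text
t 6.0 tcp [ 0.5919 -0.0165  0.0254] tray -0.0386 -0.009 F [0.7 0.6 0.2] gap 0.04303290937782081
ty ang -73.6645505400709 tz -163.6645314294018 tx [ 0.001 -0.    -1.   ]
n 146
top face z 0.053947574043909596 ((0.09716712683439255, -0.006543654948472977), (0.05398622900247574, 0.08025352656841278), 0.01167919673025608) [ 0.07016583 -0.04667081] [0.12415323 0.03358458]
scene: n 1035 0.05356570223383661 ((0.038797762244939804, -0.010505437850952148), (0.17766804993152618, 0.08334767073392868), 0.17527127265930176) [-0.05010876 -0.0522882 ] [0.12772761 0.03137768]
```

View pics/sc5.png

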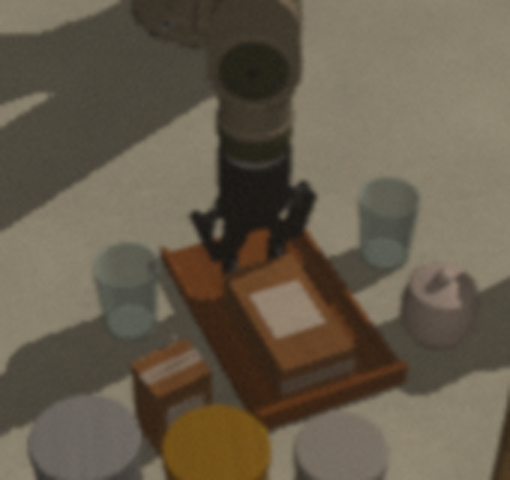

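Straight so far, with the top at tray x ≈ 124 mm, so about 10 mm remains. I'll go on slowly and watch the force.

servo_tool(
  increments=[
    {"offset": [0,0,-0.2],"yaw": 0},
    {"offset": [0,0,-0.4],"yaw": 0},
    {"offset": [0,0,-0.6],"yaw": 0},
    {"offset": [0,0,-0.7],"yaw": 0},
    {"offset": [0,0,-0.8],"yaw": 0},
    {"offset": [0,0,-0.9],"yaw": 0},
    {"offset": [0,0,-0.9],"yaw": 0},
    {"offset": [0,0,-0.9],"yaw": 0},
  ],
)

```text
clock: 6.9
tcp_pos: [0.5998, -0.0141, 0.0252]
orientation: [0.1, 0.7, 0.1, -0.7]
wrist_force: [-1.3, -0.4, 0.5]
finger_gap: 0.0426
```

```bash
python3 st.py; python3 meas.py 6
```

```text
t 6.9 tcp [ 0.5998 -0.0141  0.0252] tray -0.0303 -0.0088 F [-1.3 -0.4  0.5] gap 0.04256824149318644
ty ang -73.67537607005421 tz -163.67537504380383 tx [ 0. -0. -1.]
n 114
top face z 0.05388847181596401 ((0.10833454132080078, -0.006253886967897415), (0.048467766493558884, 0.08012166619300842), 1.8814749717712402) [ 0.08279844 -0.04590082] [0.1317642  0.03364927]
scene: n 1033 0.05348778053132519 ((0.05148279294371605, -0.010809250175952911), (0.1672154814004898, 0.08294514566659927), 0.7592852711677551) [-0.03213798 -0.05240633] [0.13521859 0.03140409]
```

servo_tool(
  increments=[
    {"offset": [0,0,-0.1],"yaw": 0},
    {"offset": [0,0,-0.15],"yaw": 0},
    {"offset": [0,0,-0.2],"yaw": 0},
    {"offset": [0,0,-0.25],"yaw": 0},
    {"offset": [0,0,-0.3],"yaw": 0},
    {"offset": [0,0,-0.3],"yaw": 0},
    {"offset": [0,0,-0.3],"yaw": 0},
    {"offset": [0,0,-0.3],"yaw": 0},
  ],
)

```text
clock: 7.8
tcp_pos: [0.6027, -0.0132, 0.0252]
orientation: [0.1, 0.7, 0.1, -0.7]
wrist_force: [-1.2, -0.1, 0.3]
finger_gap: 0.0428
```

servo_tool(
  increments=[
    {"offset": [0,0,-0.1],"yaw": 0},
    {"offset": [0,0,-0.1],"yaw": 0},
    {"offset": [0,0,-0.2],"yaw": 0},
    {"offset": [0,0,-0.2],"yaw": 0},
    {"offset": [0,0,-0.2],"yaw": 0},
    {"offset": [0,0,-0.2],"yaw": 0},
    {"offset": [0,0,-0.2],"yaw": 0},
    {"offset": [0,0,-0.2],"yaw": 0},
  ],
)

```text
clock: 8.6
tcp_pos: [0.6037, -0.0129, 0.0252]
orientation: [-0.1, -0.699, -0.1, 0.7]
wrist_force: [-4.6, -2.1, 4.0]
finger_gap: 0.0429
```

```bash
python3 st.py; python3 meas.py 7
```

```text
t 8.6 tcp [ 0.6037 -0.0129  0.0252] tray -0.0262 -0.0088 F [-4.6 -2.1  4. ] gap 0.04288495125100685
ty ang -73.68726591288174 tz -163.68726745348363 tx [-0.001 -0.    -1.   ]
n 90
top face z 0.054672223092939065 ((0.11814313381910324, -0.00501304492354393), (0.04081302508711815, 0.08178494870662689), 6.509400844573975) [ 0.09323235 -0.04574   ] [0.13693734 0.03356827]
scene: n 1053 0.053490371496872524 ((0.05246250331401825, -0.010287586599588394), (0.1745290905237198, 0.0833369567990303), 0.9539639949798584) [-0.0352069  -0.05226273] [0.1395949  0.03104969]
```

servo_tool(
  increments=[
    {"offset": [0,0,-0.05],"yaw": 0},
    {"offset": [0,0,-0.1],"yaw": 0},
    {"offset": [0,0,-0.1],"yaw": 0},
    {"offset": [0,0,-0.1],"yaw": 0},
    {"offset": [0,0,-0.1],"yaw": 0},
    {"offset": [0,0,-0.1],"yaw": 0},
    {"offset": [0,0,-0.1],"yaw": 0},
    {"offset": [0,0,-0.1],"yaw": 0},
  ],
)

```text
clock: 9.5
tcp_pos: [0.6037, -0.0129, 0.0252]
orientation: [-0.1, -0.699, -0.1, 0.701]
wrist_force: [-7.5, -2.5, 5.5]
finger_gap: 0.0428
```

```bash
python3 st.py
```

```text
t 9.5 tcp [ 0.6037 -0.0129  0.0252] tray -0.0262 -0.0088 F [-7.5 -2.5  5.5] gap 0.04278668973811025
ty ang -73.70278240256563 tz -163.70280749941546 tx [-0.003 -0.001 -1.   ]
```

Seated: the tip no longer advances and the force rises. I'll back off straight, then go up.

servo_tool(
  increments=[
    {"offset": [0,0,0.5],"yaw": 0},
    {"offset": [0,0,2],"yaw": 0},
    {"offset": [0,0,4],"yaw": 0},
    {"offset": [0,0,6],"yaw": 0},
    {"offset": [-2,0,9],"yaw": 0},
    {"offset": [-5,0,12],"yaw": 0},
    {"offset": [-8,0,15],"yaw": 0},
    {"offset": [-10,0,17],"yaw": 0},
  ],
)

```text
clock: 10.3
tcp_pos: [0.442, -0.0605, 0.1271]
orientation: [0.101, 0.701, 0.1, -0.699]
wrist_force: [0.7, -0.2, -0.2]
finger_gap: 0.0427
```

```bash
python3 st.py; python3 meas.py 8
```

```text
t 10.3 tcp [ 0.442  -0.0605  0.1271] tray -0.1948 -0.0092 F [ 0.7 -0.2 -0.2] gap 0.042715358608959864
ty ang -73.68048619501631 tz -163.68026715729806 tx [ 0.003 -0.    -1.   ]
n 1091
top face z 0.05432782805591141 ((0.0608934685587883, -0.00636257603764534), (0.15039770305156708, 0.07976870983839035), 0.09540475904941559) [-0.01427063 -0.04634256] [0.13606454 0.03359391]
scene: n 1011 0.05377292759706187 ((0.06244897097349167, -0.010322481393814087), (0.15599338710308075, 0.0814594030380249), 0.4166419506072998) [-0.01559438 -0.05120685] [0.1405795  0.03093244]
```

View pics/sc8.png

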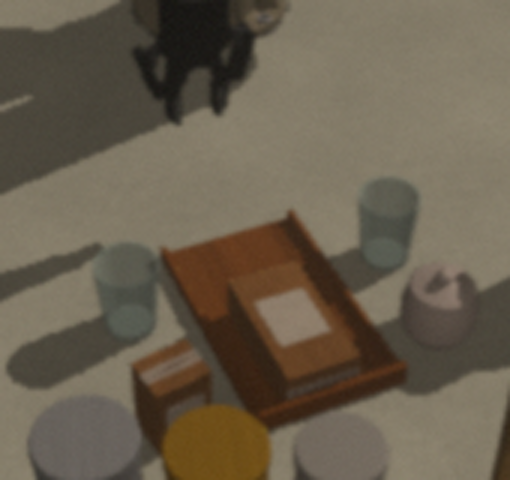

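View pics/top8.png

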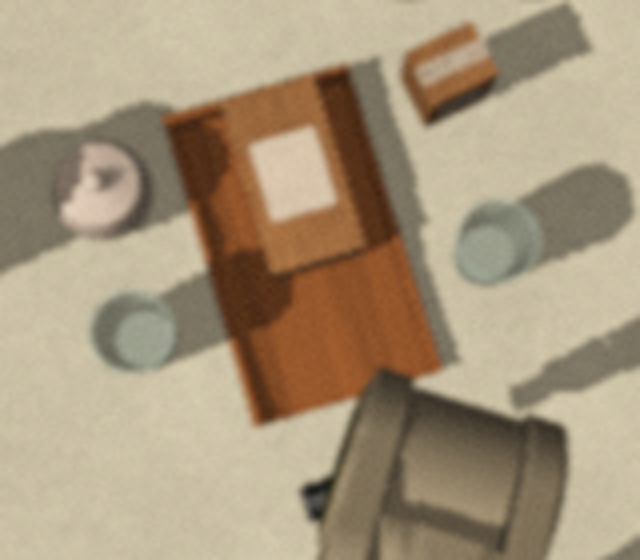

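The carton lies flat against the back rim, its top edge meeting the rim along crop (225,105)–(320,80) in the top view. The neighbouring things haven't moved.

servo_tool(
  increments=[
    {"offset": [0,0,0],"yaw": 0},
    {"offset": [0,0,0],"yaw": 0},
    {"offset": [0,0,0],"yaw": 0},
    {"offset": [0,0,0],"yaw": 0},
    {"offset": [0,0,0],"yaw": 0},
    {"offset": [0,0,0],"yaw": 0},
    {"offset": [0,0,0],"yaw": 0},
    {"offset": [0,0,0],"yaw": 0},
  ],
)

```text
clock: 11.2
tcp_pos: [0.4423, -0.0602, 0.1252]
orientation: [-0.1, -0.7, -0.1, 0.7]
wrist_force: [0.3, -0.7, 1.0]
finger_gap: 0.0427
```

```bash
python3 -c "
from workcell import env
print(env.hand_in())"
```

```text
the job is handed in; nothing more can be done
None
```

The tea carton now lies flat on its broad face in the tray, with its top squarely against the back rim. I handed the job in at about 11 s on the robot's clock.

I pushed it high up with two half-open fingertips until it toppled cleanly. Then I pushed its foot end along the tray until the fingertips stopped moving and the push force rose to about 8 N sideways (about 9–10 N in all). No nudging was needed to straighten it. Finally I backed the arm well clear.

**Last checks:**
- **Top view:** the upper face is 54 mm up and measures 150 x 80 mm. The carton is turned about 0.1° against the tray, and its top is at tray x ≈ 136 mm (back rim 135, within the 2 mm calibration).
- **Scene camera:** it agrees on height (54 mm) and angle (0.4°). It places the top at about 140 mm, beyond the rim, and the carton about 4 mm further sideways. I put this down to its coarser depth reading.
- **Fingertip position:** where the fingertips stopped puts the foot at about -15 mm, which matches a fully seated carton.
- **Neighbours:** both cups, the sugar and the honey pot look unmoved. I did not re-check the flask, strainer or salt pot in the final pictures; the arm crossed at about 0.23 m and felt no contact.

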